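Top off the pyramid of kitchen tins

TASK

Two steel tins lie side by side in the low bamboo cradle. Pick up the loose lying tin of the same size as those two (not the slim one, not the short one) and lay it on its side in the groove on top between them, pointing the same way and with its ends about level with theirs, to make a three-tin pyramid. The two lower tins must stay lying in their troughs.

Things in the scene. Friction and masses are not known exactly. Their poses are not given: they have to be found in the camera images.
- loose_tin_center (a point): Centre of the tin to move: closed plain steel cylinder 56 mm in diameter, 96 mm long, about 0.16 kg, lying on the counter (centre 28 mm up), free to roll. x runs along the cylinder; y and z turn as it rolls. A slim tin (38 mm diameter, 96 long) and a short tin (56 mm diameter, 56 long) lie nearby and are not wanted.
- left_tin_center (a point): Centre of the lower tin in the trough on the cradle's +y side: same tin, 56 mm in diameter, 96 mm long, loose, on its side, x axis along the cylinder, centre 36 mm above the counter and its top 64 mm.
- right_tin_center (a point): Centre of the lower tin in the trough on the cradle's -y side: the same, 60 mm from the left one centre to centre, so that a 4 mm gap is left between them.
- groove (a point): Where the third tin's centre lies once seated: 83 mm above the counter, midway between the lower tins and along the fixed bamboo cradle (100 x 125 mm, ribs 18 mm high). x runs along the troughs, y across, z up. The lower tins' tops are 19 mm below this point: fingers closing across the third tin must hold its upper half, tips less than 19 mm below its centre.
Not all that is in view belongs to the job. What is shaped like the part that bears loose_tin_center but turquoise is not meant. What is shaped like the part that bears left_tin_center but blue is not meant.

How it is judged:
At the end, for the whole second after the job is handed in: The full-size tin rests in the groove, centre within 18 mm of the groove point lengthwise, 10 sideways, 8 in height, axis within 0.2 rad of the troughs; each lower tin lies in its trough, within 18 mm lengthwise and 8 mm sideways of its middle, centre below 42 mm; still and released (x of loose_tin_center in the frame of groove between -0.018 and 0.018 m and y of loose_tin_center in the frame of groove between -0.01 and 0.01 m and z of loose_tin_center in the frame of groove between -0.008 and 0.008 m and angle between the x axis of loose_tin_center and the x axis of groove, either way round below 0.2 rad and x of left_tin_center in the frame of groove between -0.018 and 0.018 m and x of right_tin_center in the frame of groove between -0.018 and 0.018 m and y of left_tin_center in the frame of groove between 0.022 and 0.038 m and y of right_tin_center in the frame of groove between -0.038 and -0.022 m and height (world z) of each of left_tin_center, right_tin_center below 0.042 m and linear speed of loose_tin below 0.02 m/s); the robot touches nothing.
It also fails if it takes over 38 s, if anything falls off the work surface, if the arm or the gripper's body presses on something with over 40 N, if the wrist force passes 120 N, or if a joint passes its speed limit or range.

ROBOT

A 7-joint arm with a two-finger parallel gripper is mounted at the origin on the work surface. World frame = base frame: x ahead of the robot, y to its left, z up, the work surface at z = 0. Lengths are in m, angles in rad, forces in N, time in s.
With the tool pointing down it reaches from about 0.4 to 0.85 m from the base axis. Payload 10.4 kg.
Tool frame: the origin (TCP) lies at the very end of the fingers, on their centre line; the grasp point (between the pads) lies 19 mm behind it (manip.grip_point_offset is the distance from the TCP to the grasp point, in m); z points along the fingers, y is the line along which they close (so a half turn about z gives the same grasp; the last joint's range is limited). The gripper opens to 85 mm and grips with 20 to 120 N. Pads are 22 mm wide; open, the fingers measure 114 mm over their backs; the gripper's body (76 mm by 85 mm) begins 54 mm behind the grasp point. The pads swing forward as they close: fully open they stand 13 mm farther back than shut.
Start: joints at [-1.189, 0.332, -0.065, 1.46, 0.022, 1.35, -0.088], TCP at [0.246, 0.575, 0.206] pointing down, gripper open.
Joint ranges: [-2.6, 2.6], [-0.5, 2.12], [-1.47, 1.34], [0.16, 2.42], [-1.27, 4.41], [0.06, 2.06], [-2.6, 2.6]. Speed limits (rad/s): [2.22, 2.22, 2.79, 2.79, 3.14, 3.14, 3.14].

INTERFACE

Orientations are given as a unit quaternion [x, y, z, w].
In Python, from workcell import manip gives the robot as it stands. The module is installed in compiled form; this text tells all that it offers.
- The arm moves only by the shell command python3 -m inch 'ROWS' [OPENING] [FORCE]. ROWS is JSON, a list of rows, each a list of 2 entries, a list of its own where there are three numbers: the shift along the tool's x, y, z each as a share of 0.08 m, from -1 to 1, then the turn, a rotation vector about the tool's x, y, z each as a share of 45 degrees, from -1 to 1. A call has exactly 10 rows; each row is the pose to reach, as a shift and turn from the pose commanded when the call began, along the tool's axes at that moment; what a row does not reach only later rows make up. A row lasts 1/10 s, in which the tool goes at most 50 mm and 8.59 degrees, less where a joint would pass 70% of its speed; a pose out of reach is approached as far as the arm can. A call with a number of a shift or a turn outside -1 to 1 is refused whole. A call with a gripper value outside its range is refused whole. OPENING is the opening, from 0 (shut) to 1 (fully open), set as the call begins (- or left out, the last holds). The fingers move at their own pace and stop on an object; FORCE is the grip in N (left out, the last holds). Time passes only in rows, so rows that repeat a pose let the fingers close, or fill a call up. It gives the time, the measured TCP pose, the force, the opening and the grip force at its end, in the units of the state.
- manip.get_obs(): the state, without advancing time (a new reading comes with each control period).
- manip.camera(name): name is "scene" or "top" or "wrist"; returns the picture (480x640x3 uint8, red, green, blue); there is no depth.
- manip.camera_params(name): a dict with "fov_y" (degrees; the focal length in pixels is half the picture's height over the tangent of half this angle, whatever the lens; pixels are square), "cx", "cy" (the principal point, pixels), "camera_from_world" (4x4, takes a point from world to camera coordinates); the wrist camera has in their place "T_tool_cam" (4x4, takes a point from camera to tool coordinates, whose origin is the TCP and whose axes are the flange's). Camera axes: x right, y up, looking along -z (the intrinsics and any distortion apply to the point x, -y, -z); pixel columns grow to the right and rows downward; lengths in m; the calibration is good to about 2 mm. A picture is of the moment at which its call begins: read the wrist's pose just before it. camera_params takes no time and is no camera call.
- manip.hand_in(): hands the job in; it is judged then, once.
The state is a dict: "clock": time; "joint_pos": joint angles; "joint_velocities": joint speeds; "tau": joint torques, N m; "position": TCP position; "ee_rot": TCP orientation; "ft_force": force on the tool from outside, world axes, zero at the start; "torque": the same for the moment, N m; "grip_width": opening from 0.0 (shut) to 1.0 (fully open); "grasp_force": force on a finger pad.
Only numpy, scipy, OpenCV 4.12 (cv2) and the standard library are available. Lean on these libraries where they do the work, as an engineer would, in place of code of your own. Each camera call takes 0.05 s, during which the arm holds its last target. There are 200 camera calls.

## Working session

There is one attempt and no reset: what is moved stays moved. The work goes in short steps, Python scripts to look and compute and a shell command to move; the robot and the scene stay as the last step left them, time stands still between calls to the robot, and variables do not carry over. Pictures are saved under pics/ and viewed, at most 10 in all, crops included, and the job is handed in when it is done.

```bash
mkdir -p pics
cat > h.py <<'E'
import numpy as np, cv2, json
from workcell import manip
from scipy.spatial.transform import Rotation as R
def snap(n,f):
    o=manip.get_obs(); im=manip.camera(n); cv2.imwrite('pics/'+f,im[:,:,::-1]); return o,im
def cam(n,o=None):
    p=manip.camera_params(n); f=240/np.tan(np.radians(p['fov_y'])/2)
    if n=='wrist':
        T=np.eye(4);T[:3,:3]=R.from_quat(o['ee_rot']).as_matrix();T[:3,3]=o['position']
        W=T@np.array(p['T_tool_cam'])
    else: W=np.linalg.inv(np.array(p['camera_from_world']))
    return W,f,p
def ray(n,uv,z,o=None):
    W,f,p=cam(n,o); d=W[:3,:3]@np.array([(uv[0]-p['cx'])/f,-(uv[1]-p['cy'])/f,-1]); c=W[:3,3]
    return c+d*(z-c[2])/d[2]
def proj(n,X,o=None):
    W,f,p=cam(n,o); q=np.linalg.inv(W)@np.append(X,1); return p['cx']-f*q[0]/q[2], p['cy']+f*q[1]/q[2]
E
python3 - <<'E'
from h import *
for n in ('top','scene'):
    snap(n,n+'0.png'); p=manip.camera_params(n); print({k:(np.round(v,3).tolist()) for k,v in p.items() if not isinstance(v,str)})
o=manip.get_obs(); print(o); print(manip.camera_params('wrist'))
E
```

```text
{'fov_y': 57.554, 'cx': 306.209, 'cy': 232.805, 'camera_from_world': [[0.001, -1.0, 0.031, 0.009], [0.997, 0.004, 0.082, -0.606], [-0.082, 0.031, 0.996, -0.671], [0.0, 0.0, 0.0, 1.0]]}
{'fov_y': 56.046, 'cx': 315.886, 'cy': 236.337, 'camera_from_world': [[-0.57, 0.821, -0.0, 0.339], [-0.64, -0.444, 0.627, 0.339], [0.515, 0.357, 0.779, -1.073], [0.0, 0.0, 0.0, 1.0]]}
{'clock': 0.1, 'joint_pos': array([-1.18862194,  0.33281401, -0.06467198,  1.46086569,  0.02160367,
        1.34992447, -0.08849068]), 'joint_velocities': array([-1.15297178e-04, -1.45611409e-03, -2.78652712e-05, -2.38210142e-03,
       -1.63424603e-03, -2.61515112e-03, -3.51828593e-04]), 'tau': array([ 2.02560412e-03, -6.26750708e+01,  4.98207333e-02, -3.92430425e+01,
        1.65409333e-02,  6.89097171e-03,  4.10863220e-05]), 'position': array([0.24600383, 0.57413417, 0.20488813]), 'ee_rot': array([ 2.01006840e-01,  9.79589617e-01, -6.51051447e-04, -9.60698143e-05]), 'ft_force': array([-0.17821567,  0.28761524,  0.60464537]), 'torque': array([-0.06947794, -0.03619205,  0.04214204]), 'grasp_force': 0.0, 'grip_width': 0.9952781055082225}
{'fov_y': 60.066137121817476, 'cx': 323.33323298208694, 'cy': 238.9230874829968, 'T_tool_cam': array([[ 7.87748558e-04,  9.45752581e-01,  3.24886804e-01,
         8.42301065e-02],
       [ 9.99999641e-01, -8.46638671e-04,  3.98983059e-05,
         6.04194460e-04],
       [ 3.12795658e-04,  3.24886656e-01, -9.45752908e-01,
        -1.69158649e-01],
       [ 0.00000000e+00,  0.00000000e+00,  0.00000000e+00,
         1.00000000e+00]])}
```

View pics/top0.png

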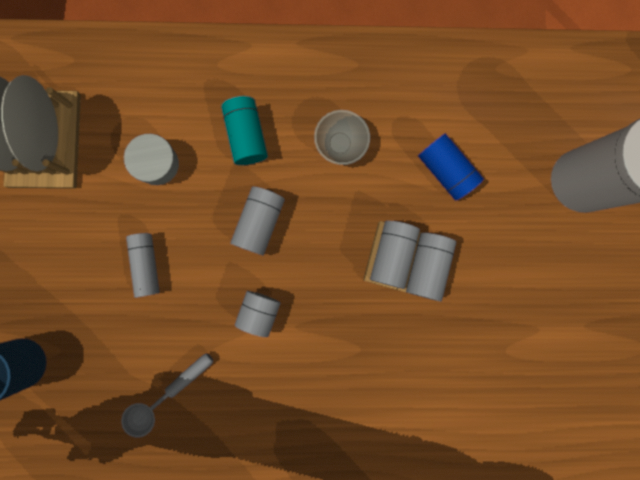

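View pics/scene0.png

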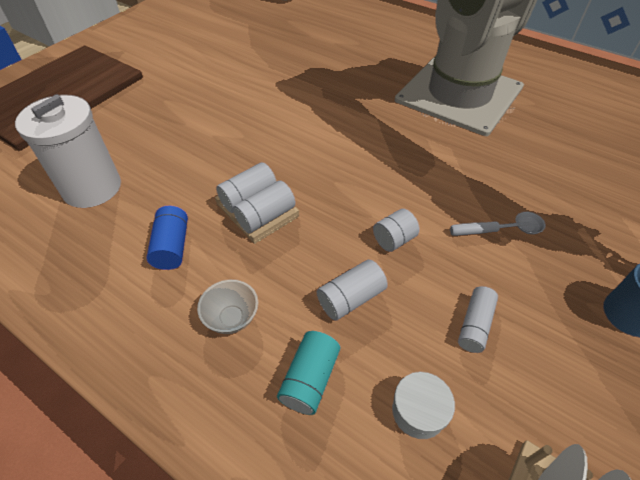

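The top view shows these candidates:
- Plain full-size tin at (258,221), which fits the description.
- Slim tin at (142,265).
- Short tin at (258,314).
- Turquoise tin at (242,130) and blue tin at (451,167), both decoys.
- Upright tin at (151,159).
- Cradle tins at (395,255) and (432,267).

The scene view agrees: loose tin at (352,290), cradle pair at (255,197).

Run:
```python
from h import *
im=cv2.imread('pics/top0.png'); hsv=cv2.cvtColor(im,cv2.COLOR_BGR2HSV)
m=((hsv[...,1]<60)&(hsv[...,2]>70)).astype(np.uint8)*255
cs,_=cv2.findContours(m,cv2.RETR_EXTERNAL,cv2.CHAIN_APPROX_NONE)
print(np.round(cam('top')[0][:3,3],3))
for c in cs:
    if cv2.contourArea(c)<500: continue
    r=cv2.minAreaRect(c); b=cv2.boxPoints(r); 
    w=np.array([ray('top',q,.036)[:2] for q in b]); e=[w[1]-w[0],w[2]-w[1]]
    print(np.round(r[0],1), 'ctr',np.round(ray('top',r[0],.036),3),'sides',[ (round(np.linalg.norm(v),3),round(np.degrees(np.arctan2(v[1],v[0])),1)) for v in e])
cv2.imwrite('pics/crop.png',cv2.resize(im[170:350,220:470],None,fx=3,fy=3))
```

```text
[0.549 0.032 0.718]
[256.4 314.6] ctr [0.479 0.087 0.036] sides [(np.float64(0.058), np.float64(-19.4)), (np.float64(0.054), np.float64(-109.8))]
[140.1 264.7] ctr [0.555 0.266 0.036] sides [(np.float64(0.033), np.float64(-83.9)), (np.float64(0.096), np.float64(-172.5))]
[430.9 265.5] ctr [ 0.554 -0.185  0.036] sides [(np.float64(0.101), np.float64(-15.2)), (np.float64(0.058), np.float64(-103.8))]
[394.9 253.2] ctr [ 0.573 -0.129  0.036] sides [(np.float64(0.102), np.float64(-15.3)), (np.float64(0.056), np.float64(-104.4))]
[256.9 219.3] ctr [0.626 0.088 0.036] sides [(np.float64(0.1), np.float64(-19.6)), (np.float64(0.053), np.float64(-110.4))]
[148.5 157.5] ctr [0.723 0.259 0.036] sides [(np.float64(0.075), np.float64(-42.8)), (np.float64(0.077), np.float64(-134.8))]
[598.5 168.2] ctr [ 0.712 -0.463  0.036] sides [(np.float64(0.165), np.float64(-78.7)), (np.float64(0.132), np.float64(-172.8))]
[347.1 139.2] ctr [ 0.756 -0.055  0.036] sides [(np.float64(0.076), np.float64(-62.4)), (np.float64(0.073), np.float64(-154.2))]
[ 23.5 123.5] ctr [0.775 0.454 0.036] sides [(np.float64(0.073), np.float64(-89.1)), (np.float64(0.15), np.float64(-177.2))]
```

View pics/crop.png

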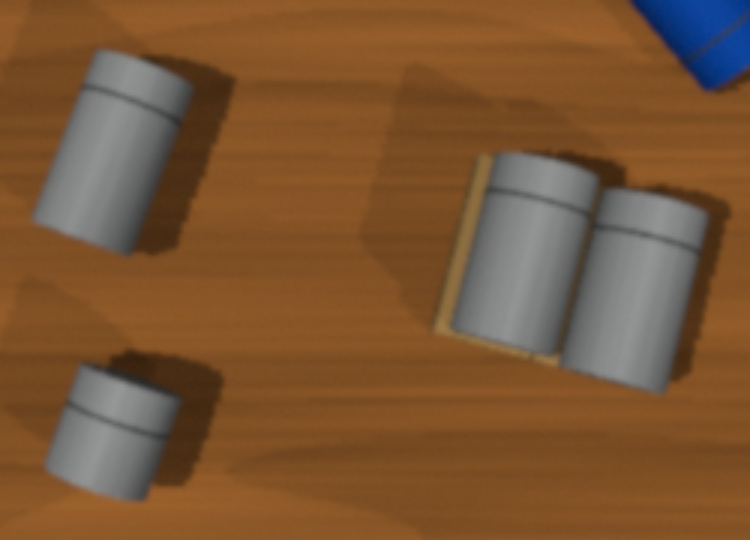

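The crop confirms my choice: the plain grey tin at (257,219) matches the cradle pair in size, about 100 x 53 mm measured. The short tin sits below it. The loose tin is at about (0.627, 0.089) with yaw -19.6°. The pair's middle is at about (0.563, -0.157) with yaw -15.2°. Travel is about -0.541 m along tool x and -0.296 m along tool y.

```bash
python3 -m inch '[[[-0.1,-0.05,0],[0,0,0]],[[-0.2,-0.1,0],[0,0,0]],[[-0.3,-0.16,0],[0,0,0]],[[-0.4,-0.21,0],[0,0,0]],[[-0.5,-0.27,0],[0,0,0]],[[-0.6,-0.32,0],[0,0,0]],[[-0.7,-0.37,0],[0,0,0]],[[-0.8,-0.42,0],[0,0,0]],[[-0.9,-0.48,0],[0,0,0]],[[-0.97,-0.53,0],[0,0,0]]]' 1 40
python3 -m inch '[[[-0.1,-0.05,0],[0,0,0]],[[-0.2,-0.1,0],[0,0,0]],[[-0.3,-0.16,0],[0,0,0]],[[-0.4,-0.21,0],[0,0,0]],[[-0.5,-0.27,0],[0,0,0]],[[-0.6,-0.32,0],[0,0,0]],[[-0.7,-0.37,0],[0,0,0]],[[-0.8,-0.42,0],[0,0,0]],[[-0.9,-0.48,0],[0,0,0]],[[-0.97,-0.53,0],[0,0,0]]]'
```

```text
clock: 1.1
position: [0.3014, 0.5042, 0.2056]
ee_rot: [0.201, 0.98, 0.0, 0.0]
ft_force: [0.1, -0.4, 0.6]
grip_width: 1.0
grasp_force: 0.0
clock: 2.1
position: [0.3561, 0.4347, 0.2056]
ee_rot: [0.201, 0.98, 0.0, 0.0]
ft_force: [1.0, 0.3, -0.4]
grip_width: 0.999
grasp_force: 0.0
```

```bash
python3 -m inch '[[[-0.1,-0.05,0],[0,0,0]],[[-0.2,-0.1,0],[0,0,0]],[[-0.3,-0.16,0],[0,0,0]],[[-0.4,-0.21,0],[0,0,0]],[[-0.5,-0.27,0],[0,0,0]],[[-0.6,-0.32,0],[0,0,0]],[[-0.7,-0.37,0],[0,0,0]],[[-0.8,-0.42,0],[0,0,0]],[[-0.9,-0.48,0],[0,0,0]],[[-0.97,-0.53,0],[0,0,0]]]'
python3 -m inch '[[[-0.1,-0.05,0],[0,0,0]],[[-0.2,-0.1,0],[0,0,0]],[[-0.3,-0.16,0],[0,0,0]],[[-0.4,-0.21,0],[0,0,0]],[[-0.5,-0.27,0],[0,0,0]],[[-0.6,-0.32,0],[0,0,0]],[[-0.7,-0.37,0],[0,0,0]],[[-0.8,-0.42,0],[0,0,0]],[[-0.9,-0.48,0],[0,0,0]],[[-0.97,-0.53,0],[0,0,0]]]'
python3 -m inch '[[[-0.1,-0.05,0],[0,0,0]],[[-0.2,-0.1,0],[0,0,0]],[[-0.3,-0.16,0],[0,0,0]],[[-0.4,-0.21,0],[0,0,0]],[[-0.5,-0.27,0],[0,0,0]],[[-0.6,-0.32,0],[0,0,0]],[[-0.7,-0.37,0],[0,0,0]],[[-0.8,-0.42,0],[0,0,0]],[[-0.9,-0.48,0],[0,0,0]],[[-0.97,-0.53,0],[0,0,0]]]'
python3 -m inch '[[[-0.1,-0.05,0],[0,0,0]],[[-0.2,-0.1,0],[0,0,0]],[[-0.3,-0.16,0],[0,0,0]],[[-0.4,-0.21,0],[0,0,0]],[[-0.5,-0.27,0],[0,0,0]],[[-0.6,-0.32,0],[0,0,0]],[[-0.7,-0.37,0],[0,0,0]],[[-0.8,-0.42,0],[0,0,0]],[[-0.9,-0.48,0],[0,0,0]],[[-0.97,-0.53,0],[0,0,0]]]'
python3 -m inch '[[[-0.1,-0.05,0.1],[0,0,-0.01]],[[-0.2,-0.1,0.2],[0,0,-0.02]],[[-0.3,-0.16,0.3],[0,0,-0.03]],[[-0.4,-0.21,0.4],[0,0,-0.04]],[[-0.5,-0.27,0.5],[0,0,-0.05]],[[-0.6,-0.32,0.6],[0,0,-0.06]],[[-0.7,-0.37,0.6],[0,0,-0.075]],[[-0.8,-0.42,0.6],[0,0,-0.075]],[[-0.9,-0.48,0.6],[0,0,-0.075]],[[-0.96,-0.53,0.6],[0,0,-0.075]]]'
python3 - <<'E'
from h import *
o,im=snap('wrist','w1.png'); import pickle; pickle.dump(o,open('w1.pkl','wb')); print(o['position'],o['ee_rot'])
hsv=cv2.cvtColor(im,cv2.COLOR_RGB2HSV)
m=((hsv[...,1]<60)&(hsv[...,2]>70)).astype(np.uint8)*255
cs,_=cv2.findContours(m,cv2.RETR_EXTERNAL,cv2.CHAIN_APPROX_NONE)
for c in cs:
    if cv2.contourArea(c)<2000: continue
    r=cv2.minAreaRect(c); b=cv2.boxPoints(r); print(r)
    w=np.array([ray('wrist',q,.028,o)[:2] for q in b]); print(np.round(w,3).tolist(), ray('wrist',r[0],.028,o).round(3))
E
```

```text
clock: 3.1
position: [0.4107, 0.3651, 0.2056]
ee_rot: [0.201, 0.98, -0.0, 0.0]
ft_force: [0.1, 0.2, -0.1]
grip_width: 0.996
grasp_force: 0.0
clock: 4.1
position: [0.4653, 0.2955, 0.2056]
ee_rot: [0.201, 0.98, -0.0, 0.0]
ft_force: [-1.0, 0.0, 0.3]
grip_width: 0.996
grasp_force: 0.0
clock: 5.1
position: [0.5199, 0.226, 0.2056]
ee_rot: [0.201, 0.98, -0.0, 0.0]
ft_force: [-1.1, 0.1, -0.3]
grip_width: 1.0
grasp_force: 0.0
clock: 6.1
position: [0.5745, 0.1564, 0.2056]
ee_rot: [0.201, 0.98, -0.0, 0.0]
ft_force: [-0.0, -0.6, 0.9]
grip_width: 0.998
grasp_force: 0.0
clock: 7.1
position: [0.6286, 0.0872, 0.158]
ee_rot: [0.172, 0.985, 0.0, 0.0]
ft_force: [-0.2, -0.2, 0.6]
grip_width: 1.0
grasp_force: 0.0
[0.62859858 0.08722054 0.15799953] [1.72371241e-01 9.85031979e-01 8.39625355e-05 3.86343822e-04]
((236.32925415039062, 408.0657043457031), (87.00025177001953, 90.06727600097656), 21.991130828857422)
[[0.778, -0.105], [0.708, -0.039], [0.761, 0.013], [0.838, -0.051]] [ 0.769 -0.045  0.028]
((574.5000610351562, 249.50003051757812), (117.37971496582031, 108.8944320678711), 45.0)
[[0.697, 0.203], [0.657, 0.268], [0.743, 0.318], [0.792, 0.252]] [0.72  0.26  0.028]
((41.0, 247.0), (146.0, 82.0), 90.0)
[[0.52, -0.122], [0.541, -0.066], [0.645, -0.128], [0.623, -0.191]] [ 0.579 -0.124  0.028]
((322.0, 213.5), (143.0, 78.0), 90.0)
[[0.569, 0.079], [0.587, 0.131], [0.693, 0.096], [0.672, 0.038]] [0.627 0.087 0.028]
((550.5875854492188, 41.240867614746094), (112.77520751953125, 68.9466552734375), 70.01689910888672)
[[0.533, 0.241], [0.534, 0.282], [0.605, 0.296], [0.605, 0.252]] [0.568 0.268 0.028]
((241.5, 27.0), (54.0, 89.0), 90.0)
[[0.468, 0.06], [0.487, 0.114], [0.516, 0.102], [0.497, 0.047]] [0.492 0.081 0.028]
```

View pics/w1.png

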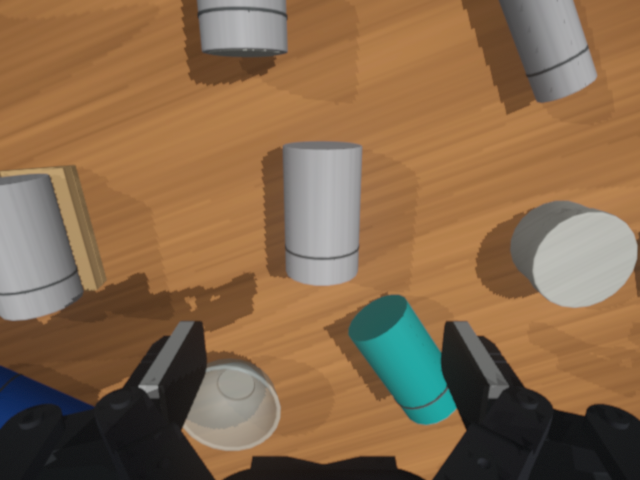

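The wrist view shows the wanted tin centred at (322,213) and upright in the image, so the fingers are square to it. Its band is at row 250. The turquoise tin and the bowl are clear of the fingers' path.

Run:
```python
from h import *; import pickle
o=pickle.load(open('w1.pkl','rb')); Rm=R.from_quat(o['ee_rot']).as_matrix()
for uv,z in (((322,283),.056),((322,150),.056),((322,142),0),((283,213),.028),((361,213),.028)):
    print(uv,z,(Rm.T@(ray('wrist',uv,z,o)-o['position'])).round(4))
```

```text
(322, 283) 0.056 [-0.0424 -0.0003  0.102 ]
(322, 150) 0.056 [ 0.0515 -0.0003  0.102 ]
(322, 142) 0 [ 0.0509 -0.0005  0.158 ]
(283, 213) 0.028 [ 0.0019 -0.0295  0.13  ]
(361, 213) 0.028 [0.0019 0.0287 0.13  ]
```

```bash
python3 -m inch '[[[0,0,0.1],[0,0,0]],[[0,0,0.2],[0,0,0]],[[0,0,0.3],[0,0,0]],[[0,0,0.4],[0,0,0]],[[0,0,0.5],[0,0,0]],[[0,0,0.6],[0,0,0]],[[0,0,0.7],[0,0,0]],[[0,0,0.8],[0,0,0]],[[0,0,0.85],[0,0,0]],[[0,0,0.9],[0,0,0]]]'
```

```text
clock: 8.15
position: [0.6278, 0.0881, 0.0852]
ee_rot: [0.172, 0.985, 0.0, -0.0]
ft_force: [0.3, 0.6, -0.1]
grip_width: 1.002
grasp_force: 0.0
```

```bash
python3 -m inch '[[[0.04,0,0.1],[0,0,0]],[[0.04,0,0.2],[0,0,0]],[[0.04,0,0.3],[0,0,0]],[[0.04,0,0.4],[0,0,0]],[[0.04,0,0.5],[0,0,0]],[[0.04,0,0.6],[0,0,0]],[[0.04,0,0.7],[0,0,0]],[[0.04,0,0.8],[0,0,0]],[[0.04,0,0.85],[0,0,0]],[[0.04,0,0.89],[0,0,0]]]'
python3 -m inch '[[[0,0,0],[0,0,0]],[[0,0,0],[0,0,0]],[[0,0,0],[0,0,0]],[[0,0,0],[0,0,0]],[[0,0,0],[0,0,0]],[[0,0,0],[0,0,0]],[[0,0,0],[0,0,0]],[[0,0,0],[0,0,0]],[[0,0,0],[0,0,0]],[[0,0,0],[0,0,0]]]' 0 40
```

```text
clock: 9.15
position: [0.6247, 0.0892, 0.014]
ee_rot: [0.172, 0.985, -0.0, -0.0]
ft_force: [0.5, 0.6, -0.1]
grip_width: 1.002
grasp_force: 0.0
clock: 10.15
position: [0.6251, 0.0881, 0.0157]
ee_rot: [0.172, 0.985, -0.0, 0.0]
ft_force: [-4.4, -2.8, 10.1]
grip_width: 0.505
grasp_force: 35.0
```

Run:
```python
from h import *
o,a=snap('wrist','w2.png'); b=manip.camera('scene'); u,v=map(int,proj('scene',np.array([.625,.088,.03])))
print(u,v,o['grasp_force'],o['grip_width'],o['ft_force'])
c=cv2.resize(b[v-75:v+75,u-60:u+60],None,fx=3.2,fy=3.2,interpolation=cv2.INTER_CUBIC)
w=cv2.resize(a[100:480,120:520],(400,480)); cv2.imwrite('pics/g.png',np.hstack([c[:480,:384],w])[:,:,::-1])
```

```text
351 289 35.03972411155701 0.5045734099185758 [-4.396572   -2.7927981  10.07101741]
```

View pics/g.png

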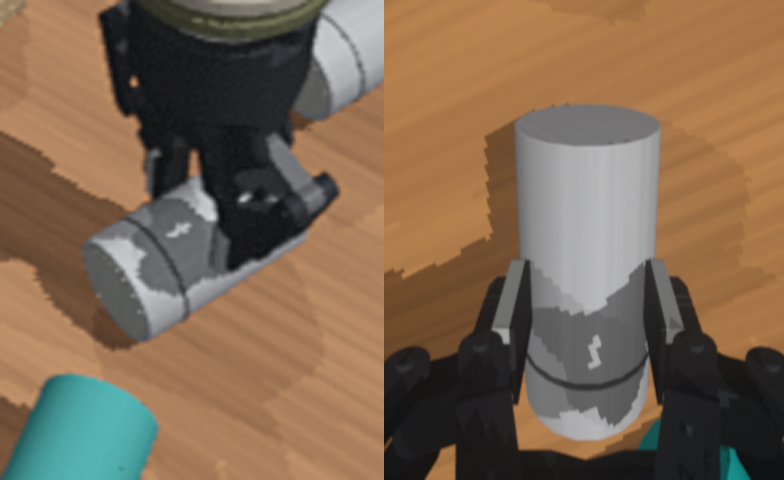

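The grip holds on the upper half, with the fingers near the middle of the tin's length. I'll lift and check.

```bash
python3 -m inch '[[[0,0,-0.05],[0,0,0]],[[0,0,-0.1],[0,0,0]],[[0,0,-0.2],[0,0,0]],[[0,0,-0.3],[0,0,0]],[[0,0,-0.4],[0,0,0]],[[0,0,-0.55],[0,0,0]],[[0,0,-0.7],[0,0,0]],[[0,0,-0.8],[0,0,0]],[[0,0,-0.9],[0,0,0]],[[0,0,-1],[0,0,0]]]' 0 40
python3 -m inch '[[[-0.03,-0.1,-0.1],[0,0,-0.01]],[[-0.06,-0.2,-0.2],[0,0,-0.02]],[[-0.09,-0.3,-0.3],[0,0,-0.03]],[[-0.12,-0.4,-0.4],[0,0,-0.04]],[[-0.15,-0.5,-0.5],[0,0,-0.05]],[[-0.18,-0.6,-0.6],[0,0,-0.06]],[[-0.21,-0.7,-0.7],[0,0,-0.07]],[[-0.25,-0.8,-0.8],[0,0,-0.08]],[[-0.29,-0.9,-0.8],[0,0,-0.09]],[[-0.33,-1,-0.8],[0,0,-0.1]]]'
```

```text
clock: 11.25
position: [0.6248, 0.0892, 0.095]
ee_rot: [0.172, 0.985, 0.0, -0.0]
ft_force: [-0.0, -0.2, -1.0]
grip_width: 0.502
grasp_force: 33.1
clock: 12.25
position: [0.6226, 0.0043, 0.1584]
ee_rot: [0.133, 0.991, 0.0, 0.0]
ft_force: [-0.1, 0.5, -2.1]
grip_width: 0.507
grasp_force: 33.1
```

```bash
python3 -m inch '[[[0.01,-0.1,0],[0,0,0]],[[0.02,-0.2,0],[0,0,0]],[[0.03,-0.3,0],[0,0,0]],[[0.04,-0.4,0],[0,0,0]],[[0.05,-0.5,0],[0,0,0]],[[0.06,-0.6,0],[0,0,0]],[[0.07,-0.7,0],[0,0,0]],[[0.08,-0.8,0],[0,0,0]],[[0.08,-0.9,0],[0,0,0]],[[0.08,-1,0],[0,0,0]]]'
python3 - <<'E'
from h import *; import pickle
o,im=snap('wrist','w3.png'); pickle.dump(o,open('w3.pkl','wb')); print(o['position'])
hsv=cv2.cvtColor(im,cv2.COLOR_RGB2HSV)
m=((hsv[...,1]<60)&(hsv[...,2]>70)).astype(np.uint8)*255
cs,_=cv2.findContours(m,cv2.RETR_EXTERNAL,cv2.CHAIN_APPROX_NONE)
for c in cs:
    if cv2.contourArea(c)>2000: print(cv2.boundingRect(c),cv2.minAreaRect(c)[2])
E
```

```text
clock: 13.25
position: [0.595, -0.0711, 0.1584]
ee_rot: [0.133, 0.991, 0.0, 0.0]
ft_force: [0.3, 0.3, -0.9]
grip_width: 0.499
grasp_force: 33.1
[ 0.59503175 -0.07113478  0.15841606]
(261, 382, 138, 67) 89.04515838623047
(192, 138, 227, 266) 82.07308197021484
(101, 133, 100, 149) 83.6598129272461
(463, 0, 99, 32) 90.0
```

View pics/w3.png

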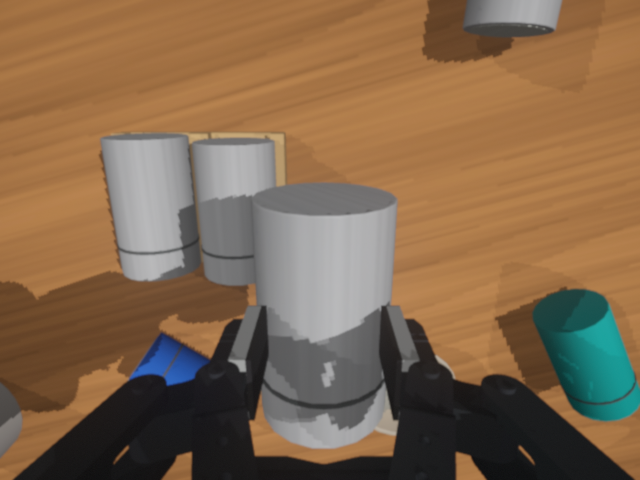

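The wrist view shows the held tin level and square in the fingers at (325,310). The lower tins are at about (150,205) and (236,210) in the bamboo cradle, with the gap near column 195.

Run:
```python
from h import *; import pickle
o=pickle.load(open('w3.pkl','rb')); Rm=R.from_quat(o['ee_rot']).as_matrix()
t=lambda uv,z:(Rm.T@(ray('wrist',uv,z,o)-o['position'])).round(4)[:2]
im=cv2.imread('pics/w3.png'); hsv=cv2.cvtColor(im,cv2.COLOR_BGR2HSV)
g=(hsv[...,1]<60)&(hsv[...,2]>85)
for r in (155,165,175,185):
    xs=np.where(g[r,90:285])[0]+90; s=np.split(xs,np.where(np.diff(xs)>1)[0]+1); s=[(a[0],a[-1]) for a in s if len(a)>30]
    print(r,s,[t(((a+b)/2,r),.036) for a,b in s])
print('near ends',t((236,284),.064),t((160,279),.064),'far crown',t((235,147),.064),t((145,142),.064))
print('cradle far edge z.018',t((280,133),.018),t((205,133),.018))
print('held ends zTCP+.012+.028', t((325,213),.1984),t((325,446),.1984))
```

```text
155 [(np.int64(103), np.int64(189)), (np.int64(193), np.int64(274))] [array([ 0.0455, -0.1226]), array([ 0.0456, -0.0618])]
165 [(np.int64(104), np.int64(190)), (np.int64(194), np.int64(274))] [array([ 0.0386, -0.1228]), array([ 0.0386, -0.0619])]
175 [(np.int64(106), np.int64(190)), (np.int64(195), np.int64(275))] [array([ 0.0316, -0.1231]), array([ 0.0316, -0.0617])]
185 [(np.int64(108), np.int64(191)), (np.int64(196), np.int64(275))] [array([ 0.0244, -0.123 ]), array([ 0.0245, -0.0618])]
near ends [-0.0397 -0.0602] [-0.0359 -0.1127] far crown [ 0.0542 -0.0545] [ 0.0572 -0.1102]
cradle far edge z.018 [ 0.059  -0.0308] [ 0.0589 -0.0852]
held ends zTCP+.012+.028 [0.0486 0.0012] [-0.0472  0.0014]
```

```bash
python3 -m inch '[[[0.01,-0.1,0],[0,0,0]],[[0.02,-0.2,0],[0,0,0]],[[0.03,-0.3,0],[0,0,0]],[[0.04,-0.4,0],[0,0,0]],[[0.05,-0.5,0],[0,0,0]],[[0.06,-0.6,0],[0,0,0]],[[0.07,-0.7,0],[0,0,0]],[[0.08,-0.8,0],[0,0,0]],[[0.09,-0.9,0],[0,0,0]],[[0.1,-1,0],[0,0,0]]]'
python3 -m inch '[[[0,-0.08,0],[0,0,0]],[[0,-0.16,0.05],[0,0,0]],[[0,-0.16,0.15],[0,0,0]],[[0,-0.16,0.25],[0,0,0]],[[0,-0.16,0.35],[0,0,0]],[[0,-0.16,0.45],[0,0,0]],[[0,-0.16,0.55],[0,0,0]],[[0,-0.16,0.65],[0,0,0]],[[0,-0.16,0.75],[0,0,0]],[[0,-0.16,0.75],[0,0,0]]]'
python3 -m inch '[[[0,0,0.04],[0,0,0]],[[0,0,0.08],[0,0,0]],[[0,0,0.12],[0,0,0]],[[0,0,0.16],[0,0,0]],[[0,0,0.2],[0,0,0]],[[0,0,0.23],[0,0,0]],[[0,0,0.26],[0,0,0]],[[0,0,0.29],[0,0,0]],[[0,0,0.31],[0,0,0]],[[0,0,0.31],[0,0,0]]]'
```

```text
clock: 14.3
position: [0.5661, -0.1461, 0.1584]
ee_rot: [0.133, 0.991, 0.0, 0.0]
ft_force: [0.5, -0.0, -0.5]
grip_width: 0.504
grasp_force: 33.1
clock: 15.3
position: [0.5623, -0.1577, 0.097]
ee_rot: [0.133, 0.991, 0.0, -0.001]
ft_force: [-0.3, 0.1, -1.0]
grip_width: 0.503
grasp_force: 33.2
clock: 16.3
position: [0.5628, -0.1578, 0.0733]
ee_rot: [0.133, 0.991, 0.0, -0.0]
ft_force: [-1.2, 0.3, -1.7]
grip_width: 0.503
grasp_force: 33.2
```

```bash
python3 -m inch '[[[0,0,0.005],[0,0,0]],[[0,0,0.01],[0,0,0]],[[0,0,0.015],[0,0,0]],[[0,0,0.02],[0,0,0]],[[0,0,0.025],[0,0,0]],[[0,0,0.03],[0,0,0]],[[0,0,0.035],[0,0,0]],[[0,0,0.035],[0,0,0]],[[0,0,0.035],[0,0,0]],[[0,0,0.035],[0,0,0]]]'
python3 - <<'E'
from h import *
o,a=snap('wrist','w4.png'); b=manip.camera('scene'); u,v=map(int,proj('scene',np.array([.563,-.158,.06])))
print(u,v,o['ft_force'],o['position'])
c=cv2.resize(b[v-75:v+75,u-60:u+60],None,fx=3.2,fy=3.2,interpolation=cv2.INTER_CUBIC)
w=cv2.resize(a[100:480,120:520],(400,480)); cv2.imwrite('pics/g4.png',np.hstack([c[:480,:384],w])[:,:,::-1])
E
```

```text
clock: 17.3
position: [0.5633, -0.1574, 0.0714]
ee_rot: [0.133, 0.991, 0.0, 0.0]
ft_force: [-1.8, 2.4, 5.9]
grip_width: 0.504
grasp_force: 36.1
252 187 [-1.84836301  2.43247852  5.85567136] [ 0.56334368 -0.15738748  0.07139795]
```

View pics/g4.png

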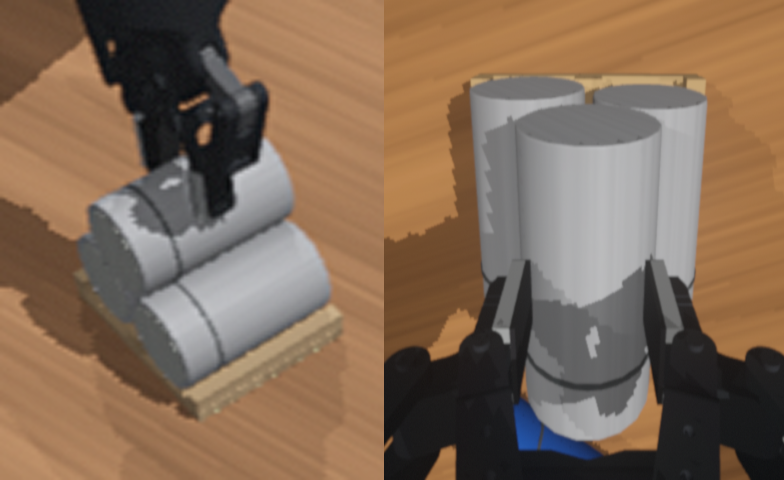

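The view shows the tin resting in the groove, centred between the lower tins, with contact force confirmed at about 7 N. Releasing.

```bash
python3 -m inch '[[[0,0,0],[0,0,0]],[[0,0,0],[0,0,0]],[[0,0,0],[0,0,0]],[[0,0,0],[0,0,0]],[[0,0,0],[0,0,0]],[[0,0,0],[0,0,0]],[[0,0,0],[0,0,0]],[[0,0,0],[0,0,0]],[[0,0,0],[0,0,0]],[[0,0,0],[0,0,0]]]' 0.8 20
python3 -m inch '[[[0,0,-0.05],[0,0,0]],[[0,0,-0.1],[0,0,0]],[[0,0,-0.2],[0,0,0]],[[0,0,-0.3],[0,0,0]],[[0,0,-0.4],[0,0,0]],[[0,0,-0.55],[0,0,0]],[[0,0,-0.7],[0,0,0]],[[0,0,-0.8],[0,0,0]],[[0,0,-0.9],[0,0,0]],[[0,0,-1],[0,0,0]]]'
python3 - <<'E'
from h import *
o,a=snap('wrist','w5.png'); b=manip.camera('scene'); u,v=252,187
Rm=R.from_quat(o['ee_rot']).as_matrix()
print([proj('wrist',np.array([.5633,-.1574,.083])+Rm@np.array([s*.048,0,-.028]),o) for s in (1,-1)])
c=cv2.resize(b[v-75:v+75,u-60:u+60],None,fx=3.2,fy=3.2,interpolation=cv2.INTER_CUBIC)
w=cv2.resize(a[0:480,120:520],(400,480)); cv2.imwrite('pics/g5.png',np.hstack([c[:480,:384],w])[:,:,::-1])
E
```

```text
clock: 18.4
position: [0.563, -0.1579, 0.0708]
ee_rot: [0.133, 0.991, 0.0, 0.0]
ft_force: [-0.4, 0.9, -0.0]
grip_width: 0.799
grasp_force: 0.0
clock: 19.4
position: [0.5629, -0.1579, 0.1514]
ee_rot: [0.133, 0.991, 0.0, -0.0]
ft_force: [-0.2, -0.5, 0.1]
grip_width: 0.796
grasp_force: 0.0
[(np.float64(323.1953786700214), np.float64(172.36579888857173)), (np.float64(323.082946841618), np.float64(337.2420718615174))]
```

View pics/g5.png

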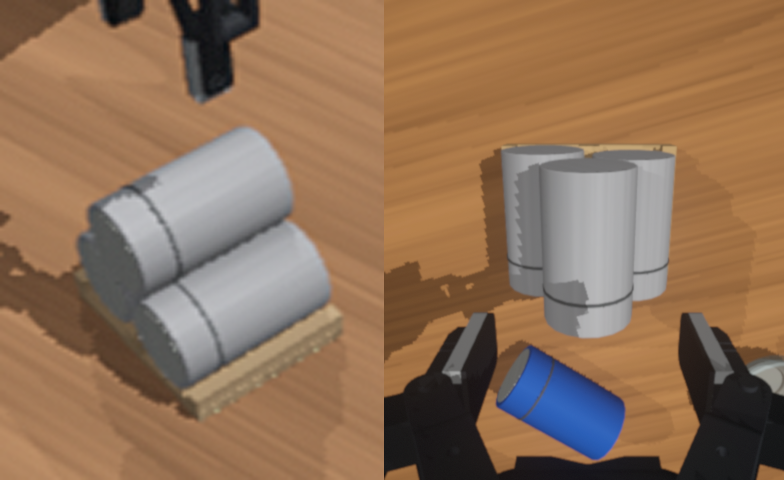

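The pyramid stands free, with the third tin in the groove and its ends level with the pair. The gripper is clear of everything.

```bash
python3 -c "
from workcell import manip
print(manip.hand_in())"
```

```text
the job is handed in; nothing more can be done
None
```

The full-size loose tin now rests in the groove between the two cradle tins, released and level with them, and the job was handed in at about 19.5 s; the hand-in call gave no verdict.

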